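# Load the paper roll and hold the index plunger back

## Robot

A 6-joint arm with a two-finger parallel gripper is mounted at the origin on the work surface. World frame = base frame: x ahead of the robot, y to its left, z up, the work surface at z = 0. Lengths are in m, angles in degrees, forces in N, time in s.
With the tool pointing down it reaches from about 0.25 to 0.725 m from the base axis. Payload 9.7 kg.
Tool frame: the origin (TCP) lies midway between the tips of the shut fingers; the grasp point (between the pads) lies 19 mm behind it (bot.pinch_z is the distance from the TCP to the grasp point, in m); z points along the fingers, y is the line along which they close (so a half turn about z gives the same grasp; the last joint's range is limited). The gripper opens to 85 mm and grips with 20 to 120 N. Pads are 22 mm wide; open, the fingers measure 114 mm over their backs; the gripper's body (76 mm by 85 mm) begins 54 mm behind the grasp point. The pads swing forward as they close: fully open they stand 13 mm farther back than shut.
Start: joints at [-70.302, 4.979, 10.078, 95.1, 0, 90], TCP at [0.185, -0.518, 0.231] pointing down, gripper open.
Joint ranges: [-179.16, 179.16], [-48.56, 103.87], [-65.8, 70.77], [-126.05, 130.52], [-82.76, 87.17], [-180, 180]. Speed limits (degrees/s): [127.2, 127.2, 147.25, 180, 180, 180].

## Interface

Orientations are given as [roll, pitch, yaw] about the fixed x, y, z axes, in that order (R = Rz(yaw) Ry(pitch) Rx(roll)).
In Python, from workcell import sensors, camera, camera_params, ticket, bot gives the robot as it stands.
- The arm moves only by the shell command python3 -m jog 'ROWS' [FORCE]. ROWS is JSON, a list that holds one entry, the list of rows, each a list of 5 numbers: the shift along the world's x, y, z in units of 50 mm (1.0 is 50 mm), then the turn about the world's z in units of 5 degrees (1.0 is 5 degrees), then the opening, from 0 (shut) to 1 (fully open). In form: [[[tx, ty, tz, yaw, grip], ...]]. A call has 1 to 8 rows; each row shifts and turns the commanded pose from where the row before left it; what a row does not reach is not made up. A row lasts 1/10 s, in which the tool goes at most 50 mm and 8.59 degrees, less where a joint would pass 70% of its speed; a pose out of reach is approached as far as the arm can. A call is refused whole if a number of a shift passes 1 or a number of a turn 1, either way. A call with a gripper value outside its range is refused whole. The fingers move at their own pace and stop on an object; FORCE is the grip in N (left out, the last holds). Time passes only in rows, so rows that do not move let the fingers close. It gives the time, the measured TCP pose, the force, the opening and the grip force at its end, in the units of the state.
- sensors.get_obs(): the state, without advancing time (a new reading comes with each control period).
- camera(name): name is "scene" or "top"; returns the picture (480x640x3 uint8, blue, green, red); there is no depth.
- camera_params(name): a dict with "fx", "fy", "cx", "cy" (pixels), "T" (4x4, takes a point from camera to world coordinates). Camera axes: x right, y down, z forward; pixel columns grow to the right and rows downward; lengths in m; the calibration is good to about 2 mm. A picture is of the moment at which its call begins. camera_params takes no time and is no camera call.
- ticket.job_done(): hands the job in; it is judged then, once.
The state is a dict: "time": time; "q": joint angles; "qd": joint speeds; "joint_efforts": joint torques, N m; "ee_pos": TCP position; "tcp_rot": TCP orientation; "wrist_force": force on the tool from outside, world axes, zero at the start; "torque": the same for the moment, N m; "opening": finger opening in m; "grasp_force": force on a finger pad.
Only numpy, scipy, OpenCV 4.12 (cv2) and the standard library are available. Lean on these libraries where they do the work, as an engineer would, in place of code of your own. Each camera call takes 0.05 s, during which the arm holds its last target. There are 200 camera calls.

## Task

Put the tall paper roll upright on the stand's spindle, lowering it gently until it sits fully home on the round plate, and let go of it. Then take the plunger's black knob, pull it straight back as far as it goes so that its pin is clear of the hole in the plate's rim, and finish while still holding it there with the gripper. Leave the low roll, the loose pot tube and the wrench alone.

Things in the scene. Friction and masses are not known exactly. Their poses are not given: they have to be found in the camera images.
- stand: Blue fixed stand; origin on the table under the spindle's axis, z up, level +x from spindle to plunger knob = pull direction. Base 200 x 150 x 12 mm, x -80 to +120. On it a round steel plate, 140 mm diameter, 16 thick, top 63 mm above the table, dark holes in its rim at height 55; it does not turn. Plunger bracket at x 95 to 115 (collar to 121), 44 wide, top 77 mm high.
- spindle_foot (a point): Point on the spindle's axis at the top face of the round plate (63 mm above the table), where the roll's underside comes to rest.
- spindle_tip (a point): Top of the upright steel spindle: 18 mm diameter, 60 mm above the plate (123 mm above the table), the last 12 mm tapered to 8 mm.
- tall_roll_center (a point): Centre of the loose tall paper roll (half-way up, on its axis; z along the axis). White paper on a cardboard core, standing upright on the table: 56 mm diameter, 84 mm high, bore of 26 mm diameter right through, 0.11 to 0.23 kg. The core (35 mm diameter) stands 2 mm proud of the paper at both ends.
- tall_roll: The tall paper roll; origin at the centre of its underside, z along its axis.
- plunger_grip (a point): Middle of the black knob's grip on the plunger's level axis, 55 mm above the table, 141 mm from the spindle's axis when seated; moves with the plunger; x axis = pull direction. Grip: cylinder 24 mm in diameter along x, from -15 to +14 mm, then an end flange 34 mm in diameter, 6 thick. Bare table below; free from above and both sides.
- plunger (a joint): How far the plunger is pulled out, in m: 0 = seated (pin 7 mm deep in the plate's hole), 0.020 = against its end stop. It slides level along the stand's +x and a spring pulls it back: about 4.5 N at 0, 10.5 N at 0.020. Let go, it snaps home.
- low_roll_center (a point): Centre of the low paper roll (half-way up), a bystander: same paper and core, 56 mm diameter but only 40 mm high, standing on the table. It and the tall roll may stand in either of two areas to the robot's right, at least 90 mm apart.
- pot_tube: Bystander: loose black pot tube standing upside down, 42 mm diameter at its foot, 120 mm high; origin at the centre of its underside.
- wrench: Bystander: a steel wrench, 170 mm long, lying on the table at the robot's left; origin at its middle.
Things that resemble listed ones, but are neither listed nor needed, are in the scene too. What is shaped like the tall_roll but blue or turquoise is not meant.

How it is judged (in metres and radians):
On the way, in this order (a step that is already met when the one before it is completed fails the run):
1. the tall roll sits upright and fully home on the spindle, let go (horizontal distance between tall_roll_center and spindle_foot below 0.007 m and z of tall_roll_center in the frame of stand below 0.109 m and angle between tall_roll_center's own z axis and vertical below 0.06 rad and contact force between the fingers and tall_roll below 0.3 N), for 0.3 s.
2. the plunger is pulled fully back by the gripper (value of joint plunger above 0.0165 m and contact force between the fingers and plunger above 1 N), for 0.3 s.
At the end, for the whole second after the job is handed in: Through the last second the gripper's fingers hold the plunger (contact over 1 N) at least 16.5 mm out of its 20 mm; the tall roll rests on the spindle, let go and at rest: axis within 7 mm of the spindle's, underside within 4 mm of the plate, tilted less than 0.06 rad (all of step 1 and all of step 2 and linear speed of tall_roll below 0.02 m/s); the arm keeps its last pose, push and grip.
It fails at once if the tall roll is dropped or thrust down the spindle (faster than 0.5 m/s with the spindle in its bore) (horizontal distance between tall_roll_center and spindle_foot below 0.012 m and z of tall_roll_center in the frame of stand below 0.16 m and linear speed of tall_roll above 0.5 m/s).
It fails at once if the low roll is pushed away (more than 30 mm) (distance of low_roll_center from where it was at the start of the episode above 0.03 m).
It fails at once if the pot tube is pushed away (more than 30 mm) (distance of pot_tube from where it was at the start of the episode above 0.03 m).
It fails at once if the wrench is pushed away (more than 30 mm) (distance of wrench from where it was at the start of the episode above 0.03 m).
It also fails if it takes over 51 s, if anything falls off the work surface, if the arm or the gripper's body presses on something with over 40 N, if the wrist force passes 120 N, or if a joint passes its speed limit or range.

## Working session

There is one attempt and no reset: what is moved stays moved. The work goes in short steps, Python scripts to look and compute and a shell command to move; the robot and the scene stay as the last step left them, time stands still between calls to the robot, and variables do not carry over. Pictures are saved under pics/ and viewed, at most 10 in all, crops included, and the job is handed in when it is done.

```bash
mkdir -p pics
python3 - <<'E'
from workcell import sensors, camera, camera_params, bot
import cv2
for n in("scene","top"):
    cv2.imwrite(f"pics/{n}0.png",camera(n)); p=camera_params(n); print(n,p)
print(sensors.get_obs(),bot.pinch_z)
E
```

```text
scene {'fx': 497.7205225676574, 'fy': 497.7205225676574, 'cx': 319.886975585876, 'cy': 245.78482875037437, 'T': array([[ 0.78996008,  0.4315506 , -0.43557681,  1.11566031],
       [ 0.61287874, -0.53428476,  0.58216789, -0.68107816],
       [ 0.01851285, -0.72684515, -0.68655182,  0.94975047],
       [ 0.        ,  0.        ,  0.        ,  1.        ]])}
top {'fx': 554.6527641978444, 'fy': 554.6527641978444, 'cx': 319.57873922670484, 'cy': 240.85619980776747, 'T': array([[-0.01811467, -0.98605698,  0.16541917,  0.31713082],
       [-0.99962766,  0.01448469, -0.02312426,  0.06057034],
       [ 0.02040579, -0.16577646, -0.98595221,  1.50095919],
       [ 0.        ,  0.        ,  0.        ,  1.        ]])}
{'time': 0.1, 'q': array([-7.03032512e+01,  5.00995974e+00,  1.00390623e+01,  9.51001198e+01,
       -8.91171294e-04,  9.00006010e+01]), 'qd': array([-0.03969569, -0.04487323,  0.13453156, -0.05491812,  0.04447184,
        0.01977766]), 'joint_efforts': array([-6.18829799e-04, -5.21561015e+01,  4.65654302e+01,  1.59352395e-02,
       -6.52205790e-05, -1.02400563e-05]), 'ee_pos': array([ 0.18529905, -0.51762588,  0.23063528]), 'tcp_rot': array([-1.79928983e+02,  8.91915498e-04,  1.96961489e+01]), 'wrist_force': array([-0.672371  ,  0.04412972, -0.43080214]), 'torque': array([ 0.05800856,  0.02334242, -0.04499963]), 'grasp_force': 0.0, 'opening': 0.08506947988098827} 0.0187
```

View pics/scene0.png

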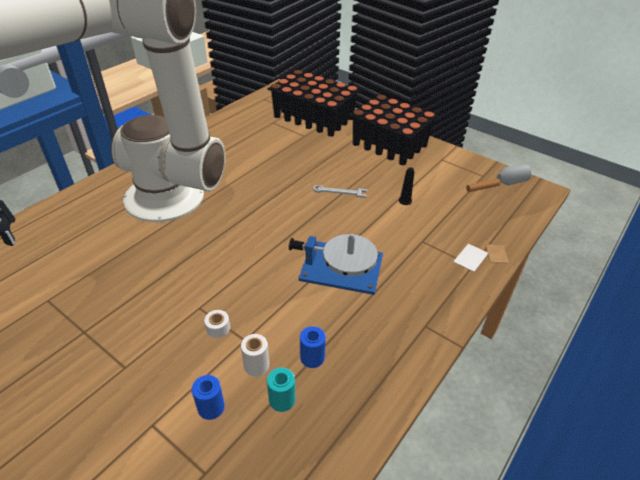

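View pics/top0.png

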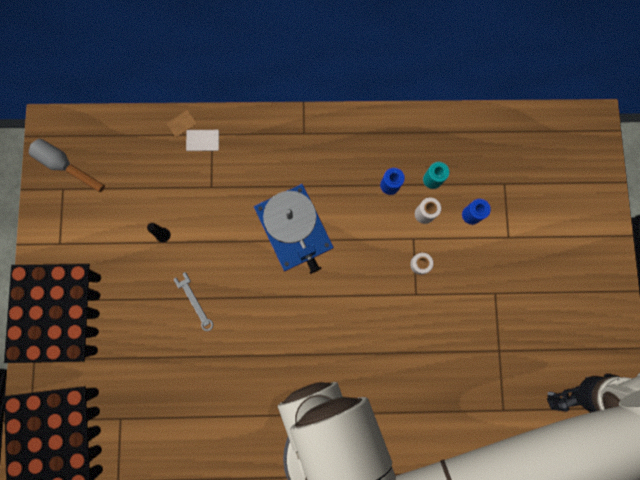

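The scene view shows the tall white roll at about (255,355), the low roll at (217,323), blue and turquoise decoys around them, the stand's plate at (350,253) and its knob at (297,244). In the top view the roll is at (428,210), the plate at (290,217) and the knob at (314,265). I'll zoom in.

Run:
```python
import cv2,numpy as np
s=cv2.imread("pics/scene0.png");t=cv2.imread("pics/top0.png")
def c(im,x,y,w,h,k): return cv2.resize(im[y:y+h,x:x+w],None,fx=k,fy=k,interpolation=cv2.INTER_CUBIC)
# each tile 400x300
tiles=[c(t,245,180,100,100,4)[:300*4//4+100],]
a=c(t,240,180,100,100,4);b=c(t,385,185,100,100,4)[:200*2//1];
cv2.imwrite("pics/z1.png",np.hstack([a,b]))
a=c(s,285,225,100,75,4);b=c(s,230,320,100,75,4)
cv2.imwrite("pics/z2.png",np.hstack([a,b]))
```

```text
(no output)
```

View pics/z1.png

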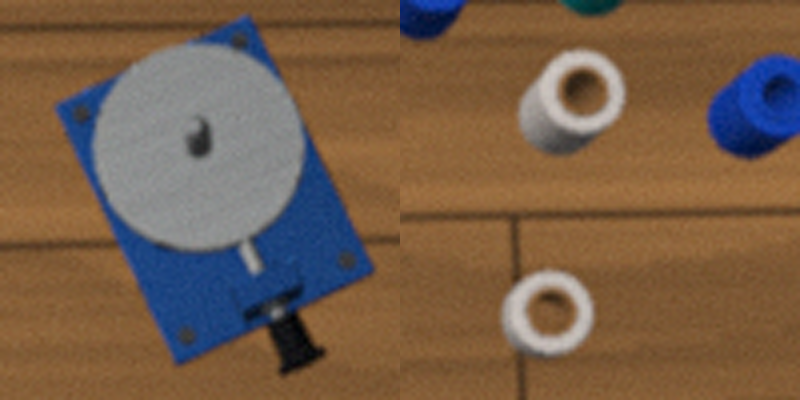

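View pics/z2.png

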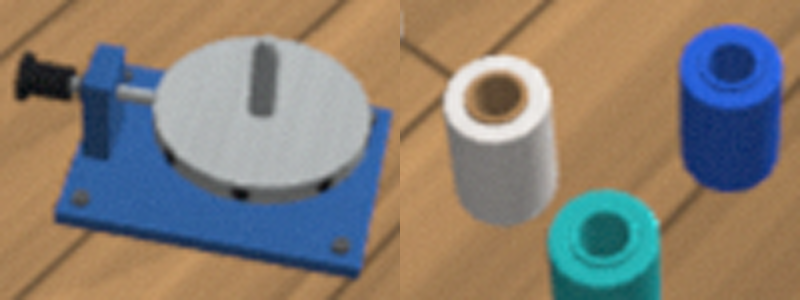

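Zooms: in the top view the plate centre is at about (289,216) and the tall roll's top rim at about (430,207). The low roll is at (422,262), and the stand's corners are clear. I'll fit silhouettes in both views.

```bash
cat > vis.py <<'E'
import cv2,numpy as np
from scipy.optimize import least_squares
from workcell import camera_params
P={n:camera_params(n) for n in("scene","top")}
def proj(n,X):
    p=P[n];c=(np.atleast_2d(X)-p["T"][:3,3])@p["T"][:3,:3]
    return np.c_[p["fx"]*c[:,0]/c[:,2]+p["cx"],p["fy"]*c[:,1]/c[:,2]+p["cy"]]
def ray(n,uv,z):
    p=P[n];d=p["T"][:3,:3]@[(uv[0]-p["cx"])/p["fx"],(uv[1]-p["cy"])/p["fy"],1];o=p["T"][:3,3]
    return (o+d*(z-o[2])/d[2])[:2]
a=np.linspace(0,2*np.pi,60)
def cyl(x,y,r,z0,z1): return np.vstack([np.c_[x+r*np.cos(a),y+r*np.sin(a),0*a+z] for z in(z0,z1)])
def blob(m,uv):
    m=cv2.morphologyEx(m.astype(np.uint8)*255,cv2.MORPH_OPEN,np.ones((5,5)))
    cs,_=cv2.findContours(m,cv2.RETR_EXTERNAL,cv2.CHAIN_APPROX_NONE)
    return cv2.convexHull(min(cs,key=lambda c:np.hypot(*(c[:,0].mean(0)-uv))))
def cen(h):
    M=cv2.moments(np.float32(h)); return np.array([M['m10'],M['m01']])/M['m00']
def fit(obs,r,z0,z1,x0):
    f=lambda v:np.concatenate([cen(cv2.convexHull(np.float32(proj(n,cyl(*v,r,z0,z1)))))-c for n,c in obs])
    s=least_squares(f,x0,diff_step=1e-3);return s.x,s.fun
E
python3 - <<'E'
from vis import *
im={n:cv2.imread(f"pics/{n}0.png") for n in P}
hsv={n:cv2.cvtColor(im[n],cv2.COLOR_BGR2HSV) for n in P}
def run(mask,uvs,r,z0,z1):
    obs=[]
    for n in uvs:
        h=blob(mask(hsv[n]),uvs[n]);obs.append((n,cen(h)));print(n,cv2.boundingRect(h),cen(h))
    x0=ray("top",uvs["top"],z1)
    print(fit(obs,r,z0,z1,x0),[fit([o],r,z0,z1,x0)[0] for o in obs])
wh=lambda h:(h[...,1]<60)&(h[...,2]>110)
gr=lambda h:(h[...,1]<60)&(h[...,2]>90)
print("roll");run(wh,{"scene":(255,355),"top":(428,210)},.028,.0,.084)
print("low");run(wh,{"scene":(217,323),"top":(421,263)},.028,.0,.04)
print("plate");run(gr,{"scene":(350,253),"top":(289,216)},.07,.05,.063)
h=hsv["top"];m=(h[...,0]>95)&(h[...,0]<125)&(h[...,1]>120)&(h[...,2]>60);m[:,350:]=0;m[:180]=0;m[280:]=0
C=cv2.boxPoints(cv2.minAreaRect(blob(m,(293,227))));W=np.array([ray("top",c,.012) for c in C]);print(W,np.linalg.norm(np.diff(W,axis=0),axis=1))
for k in(0,1):
    d=W[(k+1)%4]-W[k];print(np.degrees(np.arctan2(d[1],d[0])))
print("knob end",ray("top",(240+.25*302-.4,180+.25*362),.055),"tip",ray("top",(290,210),.123),"tube",ray("top",(165,236),0))
E
```

```text
roll
scene (241, 340, 28, 36) [255.24984653 357.01391447]
top (415, 205, 12, 14) [420.28531073 211.93502825]
(array([ 0.64055142, -0.26163763]), array([ 1.95734313, -4.76818795,  5.61396895, -1.65098086])) [array([ 0.64558801, -0.27312488]), array([ 0.63618401, -0.24620839])]
low
scene (205, 316, 25, 21) [217.82527233 326.49978214]
top (411, 258, 7, 13) [413.94871795 264.05384615]
(array([ 0.50197134, -0.24217114]), array([ 2.11084151, -5.063756  ,  5.43556082, -1.47434592])) [array([ 0.50884633, -0.25546686]), array([ 0.49818929, -0.22726057])]
plate
scene (323, 234, 55, 42) [350.09122807 253.77329435]
top (264, 191, 52, 52) [289.31682464 216.40007899]
(array([0.62631349, 0.10494638]), array([ 0.31247116, -0.248829  ,  0.32713401,  0.15110196])) [array([0.62621597, 0.10369026]), array([0.62673582, 0.10581024])]
[[ 0.57223972  0.16170762]
 [ 0.631395    0.02615297]
 [ 0.54565723 -0.00941909]
 [ 0.48773923  0.12525434]] [0.14790001 0.09282423 0.14659955]
-66.42381469019068
-157.46674634172894
knob end [0.4811528  0.03982032] tip [0.62890784 0.10197102] tube [0.58861792 0.44762277]
```

```bash
sed -i 's/m=cv2.morphologyEx(m.astype(np.uint8)\*255,cv2.MORPH_OPEN,np.ones((5,5)))/m=m.astype(np.uint8)*255;c,_=cv2.findContours(m,0,1);cv2.drawContours(m,c,-1,255,-1);m=cv2.morphologyEx(m,cv2.MORPH_OPEN,np.ones((5,5)))/' vis.py
python3 - <<'E'
from vis import *
im={n:cv2.imread(f"pics/{n}0.png") for n in P}
hsv={n:cv2.cvtColor(im[n],cv2.COLOR_BGR2HSV) for n in P}
wh=lambda h:(h[...,1]<75)&(h[...,2]>90)
for uvs,z in(({"scene":(255,355),"top":(428,210)},.084),({"scene":(217,323),"top":(421,263)},.04)):
    obs=[]
    for n in uvs:
        h=blob(wh(hsv[n]),uvs[n]);obs.append((n,cen(h)));print(n,cv2.boundingRect(h))
    x0=ray("top",uvs["top"],z)
    s=fit(obs,.028,0,z,x0);print(s,[fit([o],.028,0,z,x0)[0] for o in obs])
    for n in uvs: print(cv2.boundingRect(np.float32(proj(n,cyl(*s[0],.028,0,z)))))
W=np.array([ray("top",((240-.375+u/4),(180-.375+v/4)),.012) for u,v in((57,104),(248,15),(373,268),(178,363))])
for i,j in((0,3),(1,2),(1,0),(2,3)):
    d=W[j]-W[i];print(np.linalg.norm(d),np.degrees(np.arctan2(d[1],d[0])))
print(W.mean(0))
for n,uv in(("teal",(436,175)),("blueL",(393,180)),("blueR",(477,211))): print(n,ray("top",uv,.05))
E
```

```text
scene (241, 334, 29, 42)
top (415, 198, 26, 23)
(array([ 0.64173168, -0.26764036]), array([0.60666706, 0.05255146, 0.49046075, 0.58227084])) [array([ 0.64062329, -0.26835181]), array([ 0.64335559, -0.26639508])]
(240, 332, 30, 45)
(414, 196, 28, 28)
scene (204, 310, 26, 28)
top (411, 253, 22, 21)
(array([ 0.5001503 , -0.24927036]), array([ 0.43960927, -0.33667226,  0.6229741 ,  0.13242696])) [array([ 0.50007038, -0.25058717]), array([ 0.50053499, -0.24760051])]
(203, 308, 28, 30)
(410, 251, 24, 24)
0.1976019957087947 -155.61002280167665
0.1967573217741234 -155.15526342957776
0.1454206267520331 114.9744629561381
0.14699325228984556 115.29989498941299
[0.60872586 0.09729033]
teal [ 0.73748612 -0.29337437]
blueL [ 0.72489312 -0.17553379]
blueR [ 0.63586946 -0.3989887 ]
```

```bash
python3 -m jog '[[[0.57,0.313,0,0.25,1],[0.57,0.313,0,0.25,1],[0.57,0.313,0,0.25,1],[0.57,0.313,0,0.25,1],[0.57,0.313,0,0,1],[0.57,0.313,0,0,1],[0.57,0.313,0,0,1],[0.57,0.313,0,0,1]]]' && python3 -m jog '[[[0.57,0.313,0,0,1],[0.57,0.313,0,0,1],[0.57,0.313,0,0,1],[0.57,0.313,0,0,1],[0.57,0.313,0,0,1],[0.57,0.313,0,0,1],[0.57,0.313,0,0,1],[0,0,0,0,1]]]'
```

```text
time: 0.9
ee_pos: [0.4144, -0.3917, 0.2309]
tcp_rot: [-180.0, 0.0, 24.7]
wrist_force: [0.4, -0.7, 0.2]
opening: 0.0854
grasp_force: 0.0
time: 1.7
ee_pos: [0.6154, -0.2807, 0.2292]
tcp_rot: [-179.9, 0.0, 24.9]
wrist_force: [-0.3, 0.1, -0.5]
opening: 0.0855
grasp_force: 0.0
```

```bash
python3 -m jog '[[[0.51,0.265,-0.3,0,1],[0,0,-0.5,0,1],[0,0,-0.6,0,1],[0,0,-0.6,0,1],[0,0,-0.6,0,1],[0,0,-0.6,0,1],[0,0,-0.4,0,1],[0,0,-0.2,0,1]]]' && python3 -m jog '[[[0,0,0,0,1],[0,0,0,0,0.8],[0,0,0,0,0.6],[0,0,0,0,0.5],[0,0,0,0,0.5],[0,0,0,0,0.5],[0,0,0,0,0.5],[0,0,0,0,0.5]]]' 30
```

```text
time: 2.5
ee_pos: [0.6368, -0.2697, 0.0386]
tcp_rot: [-179.8, 0.1, 24.7]
wrist_force: [0.5, 0.9, -0.5]
opening: 0.0853
grasp_force: 0.0
time: 3.3
ee_pos: [0.6393, -0.2701, 0.0433]
tcp_rot: [179.9, -0.1, 24.7]
wrist_force: [-0.7, 0.9, 5.9]
opening: 0.0554
grasp_force: 32.6
```

```bash
python3 -m jog '[[[0,0,0.1,0,0.4],[0,0,0.2,0,0.4],[0,0,0.4,0,0.4],[0,0,0.6,0,0.4],[0,0,0.6,0,0.4],[0,0,0.6,0,0.4],[0,0,0.4,0,0.4],[0,0,0.1,0,0.4]]]' 40
python3 - <<'E'
import cv2,numpy as np
from workcell import camera,sensors
i=camera("scene");t=camera("top");cv2.imwrite("pics/s1.png",i);cv2.imwrite("pics/t1.png",t)
o=sensors.get_obs();print(o["ee_pos"],o["tcp_rot"],o["wrist_force"],o["opening"])
c=lambda m,x,y:cv2.resize(m[y:y+150,x:x+133],None,fx=3,fy=3,interpolation=2)
cv2.imwrite("pics/z3.png",np.hstack([c(i,190,240),c(t,370,150)]))
E
```

```text
time: 4.1
ee_pos: [0.6391, -0.2701, 0.1949]
tcp_rot: [179.8, -0.2, 24.7]
wrist_force: [0.5, -0.6, -1.1]
opening: 0.0551
grasp_force: 42.9
[ 0.63866884 -0.26992909  0.19194782] [ 1.79947035e+02 -4.55812048e-02  2.46984822e+01] [-0.15879532 -0.18807934 -1.93011267] 0.05506413927519593
```

View pics/z3.png

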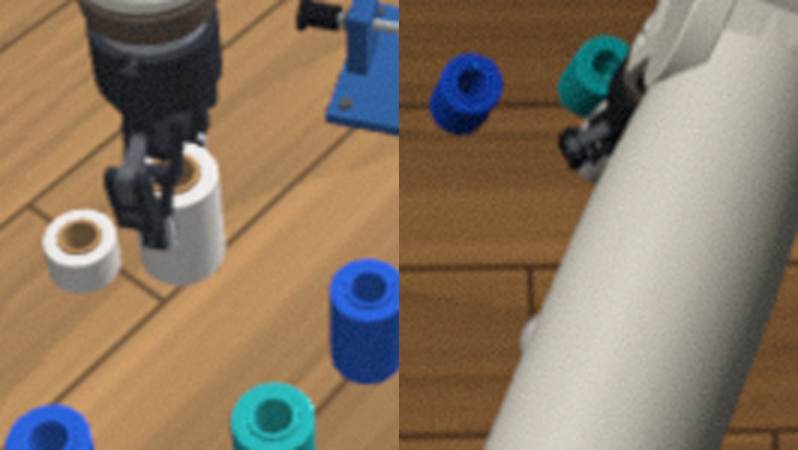

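Roll is held upright in the fingers (scene crop: its sides at columns ~236–264, its bottom at ~334). Next I move it over the spindle.

```bash
python3 -m jog '[[[0,0.3,0,0,0.4],[0,0.6,0,0,0.4],[0,0.8,0,0,0.4],[0,0.8,0,0,0.4],[0,0.8,0,0,0.4],[0,0.8,0,0,0.4],[0,0.8,0,0,0.4],[0,0.8,0,0,0.4]]]' && python3 -m jog '[[[0,0.8,0,0,0.4],[-0.1,0.5,0,0,0.4],[-0.1,0.3,0,0,0.4],[-0.05,0.15,0,0,0.4],[-0.05,0,0,0,0.4],[0,0,0,0,0.4],[0,0,0,0,0.4]]]'
python3 - <<'E'
import cv2,numpy as np
from workcell import camera,sensors
o=sensors.get_obs();print(o["ee_pos"],o["tcp_rot"],o["wrist_force"],o["opening"])
i=camera("scene");t=camera("top");cv2.imwrite("pics/s2.png",i);cv2.imwrite("pics/t2.png",t)
cv2.imwrite("pics/z4.png",cv2.resize(i[170:310,270:410],None,fx=4,fy=4,interpolation=2))
E
```

```text
time: 5.0
ee_pos: [0.6372, 0.0176, 0.1896]
tcp_rot: [-179.9, 0.1, 24.7]
wrist_force: [0.4, 0.0, -1.7]
opening: 0.0552
grasp_force: 42.9
time: 5.7
ee_pos: [0.6235, 0.1015, 0.1913]
tcp_rot: [180.0, -0.0, 24.6]
wrist_force: [0.3, 0.6, -2.4]
opening: 0.0554
grasp_force: 42.9
[0.62352835 0.10151433 0.19131183] [ 1.79987298e+02 -5.28153601e-03  2.46164354e+01] [ 0.31343338  0.62196348 -2.42258847] 0.05538426388090394
```

View pics/z4.png

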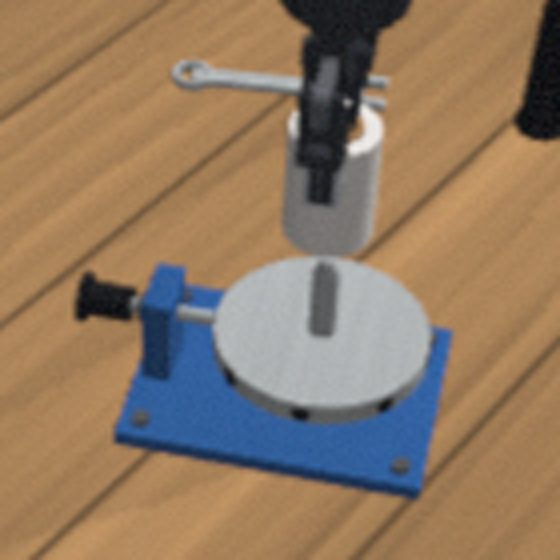

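The roll hangs just above the spindle: its sides are at crop columns 283–374 near the bottom, its bottom edge is at row 253, and the spindle is at column ~323. I'll compute the offset.

Run:
```python
from vis import *
im=cv2.imread("pics/s2.png");h=cv2.cvtColor(im,cv2.COLOR_BGR2HSV)
m=((h[...,1]<75)&(h[...,2]>90)).astype(int)
for v in range(216,232,3):
    r=np.where(m[v,335:372])[0]+335; print(v,r.min(),r.max(),(r.min()+r.max())/2)
col=np.where(m[222:240,352])[0]; print("bottom rows",col.min()+222,col.max()+222, im[226:240,352].mean(1).astype(int))
for v in range(246,252,2): print("spindle",v,im[v,344:358].mean(1).astype(int))
# predicted
for c in((.6265,.1052),(.6235,.1015),(.626,.104)):
  for zb in(.145,.15):
    q=proj("scene",cyl(*c,.028,zb,zb));ax=proj("scene",[[*c,zb],[*c,zb+.03]])
    print(c,zb,"bottom",q[:,1].max(),"axis",ax.round(1).tolist())
print("spindle proj",proj("scene",[[.6265,.1052,.063],[.6265,.1052,.123]]))
```

```text
216 341 364 352.5
219 341 363 352.0
222 341 363 352.0
225 341 363 352.0
228 341 362 351.5
231 343 360 351.5
bottom rows 222 239 [118 115 118 117 117 115 112 118 153 157 122 100  99  95]
spindle 246 [177 179 181 137  90  85  93  91  91 107 159 178 182 185]
spindle 248 [179 181 183 138  90  88  94  89  92 113 160 185 184 180]
spindle 250 [179 181 164 120  88  87  91  89  97 124 167 184 184 181]
(0.6265, 0.1052) 0.145 bottom 234.59377200101977 axis [[352.7, 227.0], [353.5, 217.6]]
(0.6265, 0.1052) 0.15 bottom 233.05386761197866 axis [[352.8, 225.4], [353.6, 216.0]]
(0.6235, 0.1015) 0.145 bottom 234.8683287309237 axis [[350.8, 227.2], [351.6, 217.9]]
(0.6235, 0.1015) 0.15 bottom 233.3281221407574 axis [[350.9, 225.7], [351.7, 216.3]]
(0.626, 0.104) 0.145 bottom 234.76535336358725 axis [[352.2, 227.1], [353.0, 217.8]]
(0.626, 0.104) 0.15 bottom 233.2253227063185 axis [[352.4, 225.6], [353.1, 216.2]]
spindle proj [[350.63820494 250.9721856 ]
 [352.10749038 233.6176009 ]]
```

```bash
python3 -m jog '[[[0,0.03,0,0,0.4],[0,0,-0.1,0,0.4],[0,0,-0.15,0,0.4],[0,0,-0.15,0,0.4],[0,0,-0.15,0,0.4],[0,0,-0.15,0,0.4],[0,0,0,0,0.4],[0,0,0,0,0.4]]]'
```

```text
time: 6.6
ee_pos: [0.6232, 0.1042, 0.1561]
tcp_rot: [-180.0, 0.0, 24.7]
wrist_force: [0.3, -0.2, -1.8]
opening: 0.0555
grasp_force: 42.9
```

```bash
python3 -m jog '[[[0,0,-0.15,0,0.4],[0,0,-0.15,0,0.4],[0,0,-0.15,0,0.4],[0,0,-0.15,0,0.4],[0,0,-0.15,0,0.4],[0,0,-0.1,0,0.4],[0,0,0,0,0.4],[0,0,0,0,0.4]]]'; python3 -m jog '[[[0,0,-0.05,0,0.4],[0,0,-0.05,0,0.4],[0,0,0,0,0.4]]]'
```

```text
time: 7.4
ee_pos: [0.6234, 0.1042, 0.1139]
tcp_rot: [180.0, -0.0, 24.7]
wrist_force: [-0.4, 0.1, -1.9]
opening: 0.0555
grasp_force: 42.9
time: 7.7
ee_pos: [0.6233, 0.1042, 0.1084]
tcp_rot: [-180.0, 0.0, 24.7]
wrist_force: [-0.3, 0.7, -2.0]
opening: 0.0553
grasp_force: 42.9
```

```bash
python3 -m jog '[[[0,0,-0.04,0,0.4],[0,0,0,0,0.4],[0,0,0,0,0.4]]]'; python3 -m jog '[[[0,0,-0.03,0,0.4],[0,0,0,0,0.4],[0,0,0,0,0.4]]]';python3 -m jog '[[[0,0,-0.03,0,0.4],[0,0,0,0,0.4],[0,0,0,0,0.4]]]'
```

```text
time: 8.0
ee_pos: [0.6234, 0.1042, 0.1068]
tcp_rot: [-180.0, 0.0, 24.7]
wrist_force: [-0.4, -0.1, -2.3]
opening: 0.0551
grasp_force: 42.9
time: 8.3
ee_pos: [0.6235, 0.1042, 0.1063]
tcp_rot: [180.0, -0.1, 24.7]
wrist_force: [-2.7, -0.2, 5.5]
opening: 0.0554
grasp_force: 43.4
time: 8.6
ee_pos: [0.6236, 0.1043, 0.1063]
tcp_rot: [180.0, -0.1, 24.7]
wrist_force: [-6.5, -0.2, 13.8]
opening: 0.0551
grasp_force: 44.1
```

Contact was felt at the expected height. I relax the push, then release.

```bash
python3 -m jog '[[[0,0,0.05,0,0.4],[0,0,0,0,0.7],[0,0,0,0,0.8],[0,0,0,0,1],[0,0,0,0,1],[0,0,0,0,1],[0,0,0,0,1],[0,0,0,0,1]]]' && python3 -m jog '[[[0,0,0.2,0,1],[0,0,0.5,0,1],[0,0,0.6,0,1],[0,0,0.6,0,1],[0,0,0.3,0,1],[0,0,0,0,1]]]'
python3 - <<'E'
import cv2,numpy as np
from workcell import camera
i=camera("scene");t=camera("top");cv2.imwrite("pics/s3.png",i);cv2.imwrite("pics/t3.png",t)
c=lambda m,x,y:cv2.resize(m[y:y+140,x:x+130],None,fx=3,fy=3,interpolation=2)
cv2.imwrite("pics/z5.png",np.hstack([c(i,275,170),c(t,230,160)]))
E
```

```text
time: 9.4
ee_pos: [0.6234, 0.1042, 0.1063]
tcp_rot: [-180.0, 0.0, 24.7]
wrist_force: [0.7, 0.0, -0.2]
opening: 0.0852
grasp_force: 0.0
time: 10.0
ee_pos: [0.6243, 0.1043, 0.2198]
tcp_rot: [179.9, -0.3, 24.7]
wrist_force: [0.0, -0.6, -0.7]
opening: 0.0856
grasp_force: 0.0
```

View pics/z5.png

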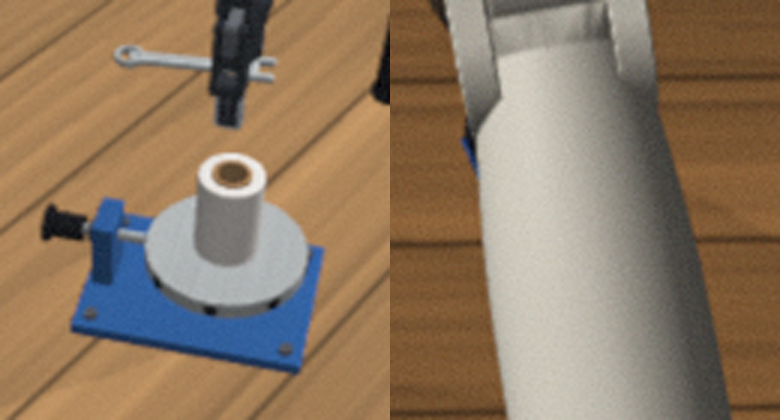

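The roll sits upright and flush on the plate, and the fingers are clear. Now I refine the knob position from the first pictures, when it was seated and unoccluded.

Run:
```python
from vis import *
def knob(v):
    x,y,yaw=v;c,s=np.cos(yaw),np.sin(yaw);L=[]
    for r,x0,x1 in((.012,-.015,.014),(.017,.014,.020)):
        for xx in(x0,x1): L.append(np.c_[x+c*xx-s*r*np.cos(a),y+s*xx+c*r*np.cos(a),.055+r*np.sin(a)])
    return np.vstack(L)
obs={}
for n,b in(("scene",(285,235,24,22)),("top",(296,250,30,26))):
    im=cv2.imread(f"pics/{n}0.png");h=cv2.cvtColor(im,cv2.COLOR_BGR2HSV)
    m=((h[...,2]<60)).astype(np.uint8)*255;k=np.zeros_like(m);x,y,w,hh=b;k[y:y+hh,x:x+w]=m[y:y+hh,x:x+w]
    cs,_=cv2.findContours(k,0,1);H=cv2.convexHull(max(cs,key=cv2.contourArea));obs[n]=cen(H);print(n,cv2.boundingRect(H),obs[n])
yaw=np.radians(-155.2)
f=lambda v,ns=("scene","top"):np.concatenate([cen(cv2.convexHull(np.float32(proj(n,knob([*v,yaw])))))-obs[n] for n in ns])
x0=(.4983,.0454)
for n in obs: print(n,cv2.boundingRect(np.float32(proj(n,knob([*x0,yaw])))))
s=least_squares(f,x0,diff_step=1e-3);print(s.x,s.fun,f(x0))
for n in obs: print(n,least_squares(f,x0,diff_step=1e-3,args=((n,),)).x)
```

```text
scene (289, 239, 15, 11) [295.52232143 244.64285714]
top (307, 258, 14, 15) [313.00562588 265.31082982]
scene (288, 236, 17, 14)
top (306, 256, 17, 18)
[0.49853084 0.04522891] [ 0.30444668 -0.6715999   0.55181902 -0.06330549] [ 0.27853922 -0.74410333  0.48800237  0.02500405]
scene [0.49955982 0.04275222]
top [0.49838726 0.04667966]
```

```bash
python3 -m jog '[[[-0.3,-0.14,0,0,1],[-0.5,-0.24,0,0,1],[-0.5,-0.24,0,0,1],[-0.5,-0.24,0,0,1],[-0.4,-0.2,0,0,1],[-0.3,-0.12,0,0,1],[0,0,0,0,1],[0,0,0,0,1]]]' && python3 -m jog '[[[0,0,-0.4,0,1],[0,0,-0.5,0,1],[0,0,-0.5,0,1],[0,0,-0.5,0,1],[0,0,-0.5,0,1],[0,0,-0.2,0,1],[0,0,0,0,1],[0,0,0,0,1]]]'
```

```text
time: 10.9
ee_pos: [0.4984, 0.0452, 0.2156]
tcp_rot: [-180.0, 0.0, 24.7]
wrist_force: [1.2, 0.1, -0.5]
opening: 0.0853
grasp_force: 0.0
time: 11.7
ee_pos: [0.4989, 0.0454, 0.087]
tcp_rot: [180.0, -0.0, 24.7]
wrist_force: [0.3, 0.1, -0.4]
opening: 0.0855
grasp_force: 0.0
```

```bash
python3 -m jog '[[[0,0,-0.4,0,1],[0,0,-0.4,0,1],[0,0,-0.22,0,1],[0,0,0,0,0.8],[0,0,0,0,0.6],[0,0,0,0,0.4],[0,0,0,0,0.2],[0,0,0,0,0.1]]]' 60 && python3 -m jog '[[[0,0,0,0,0.1],[0,0,0,0,0.1],[0,0,0,0,0.1],[0,0,0,0,0.1]]]'
```

```text
time: 12.5
ee_pos: [0.4983, 0.0467, 0.0365]
tcp_rot: [-179.8, -0.1, 24.8]
wrist_force: [-5.0, 9.9, 6.5]
opening: 0.0222
grasp_force: 58.8
time: 12.9
ee_pos: [0.4984, 0.0466, 0.0365]
tcp_rot: [-179.8, -0.1, 24.8]
wrist_force: [-5.0, 8.3, 8.5]
opening: 0.0224
grasp_force: 58.7
```

```bash
python3 -m jog '[[[-0.01,0.02,0.02,0,0.1],[-0.045,-0.021,0,0,0.1],[-0.045,-0.021,0,0,0.1],[-0.045,-0.021,0,0,0.1],[-0.045,-0.021,0,0,0.1],[-0.045,-0.021,0,0,0.1],[-0.045,-0.021,0,0,0.1],[0,0,0,0,0.1]]]' 80; python3 -m jog '[[[-0.045,-0.021,0,0,0.1],[-0.03,-0.014,0,0,0.1],[0,0,0,0,0.1],[0,0,0,0,0.1]]]'
```

```text
time: 13.7
ee_pos: [0.4854, 0.0408, 0.0367]
tcp_rot: [-179.9, -0.2, 24.7]
wrist_force: [5.6, 6.6, -4.3]
opening: 0.0218
grasp_force: 79.1
time: 14.1
ee_pos: [0.4819, 0.0392, 0.0367]
tcp_rot: [-179.9, -0.2, 24.7]
wrist_force: [7.8, 8.1, -5.5]
opening: 0.0222
grasp_force: 79.1
```

```bash
python3 -m jog '[[[-0.03,-0.014,0,0,0.1],[0,0,0,0,0.1],[0,0,0,0,0.1]]]'; python3 -m jog '[[[-0.03,-0.014,0,0,0.1],[0,0,0,0,0.1],[0,0,0,0,0.1]]]'
```

```text
time: 14.4
ee_pos: [0.4805, 0.0385, 0.0367]
tcp_rot: [-179.9, -0.2, 24.7]
wrist_force: [8.2, 8.2, -5.5]
opening: 0.0217
grasp_force: 79.0
time: 14.7
ee_pos: [0.4801, 0.0383, 0.0368]
tcp_rot: [-179.9, -0.4, 24.8]
wrist_force: [13.3, 11.6, -10.0]
opening: 0.0216
grasp_force: 78.9
```

The force jump shows the end stop at about 20 mm of travel. One last look before handing in.

```bash
python3 -m jog '[[[0,0,0,0,0.1],[0,0,0,0,0.1],[0,0,0,0,0.1],[0,0,0,0,0.1],[0,0,0,0,0.1]]]'
python3 - <<'E'
import cv2
from workcell import camera
i=camera("scene");cv2.imwrite("pics/z6.png",cv2.resize(i[170:310,240:410],None,fx=4,fy=4,interpolation=2))
E
```

```text
time: 15.2
ee_pos: [0.4801, 0.0383, 0.0368]
tcp_rot: [-179.9, -0.4, 24.8]
wrist_force: [13.7, 10.9, -9.1]
opening: 0.0217
grasp_force: 78.9
```

View pics/z6.png

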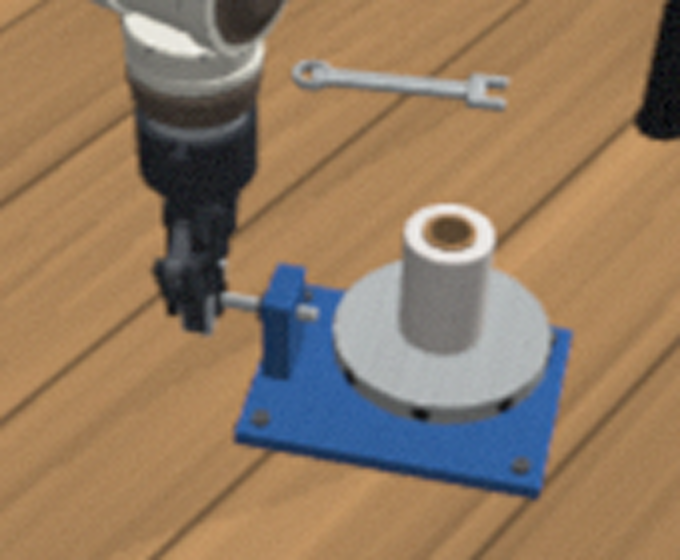

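The pin (tip at crop (318,313)) is clear of the plate's rim (335,320), the knob is held, and the roll is seated upright.

```bash
python3 -c "
from workcell import ticket
print(ticket.job_done())"
```

```text
the job is handed in; nothing more can be done
None
```

The tall roll is seated upright on the spindle and released, the plunger is held against its end stop (about 20 mm out, pin clear of the rim), and the job is handed in; no verdict came back.

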